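# Slide the blue sample tube home in the polarimeter

## Task

Ready the polarimeter for a reading: push the glass tube with the blue caps along its V-groove, away from the open end, until its end rests against the rubber-tipped stop pin. Push gently, since it is glass, and keep it lying in the groove all the way; leave the red-capped tube in the other groove where it is, then take the hand away.

Things in the scene. Friction and masses are not known exactly. Their poses are not given: they have to be found in the camera images.
- tube_blue: sealed glass tube, blue end caps, lying in either V-groove. 120 mm long, 0.18 kg; caps 34 mm across and 16 mm long, glass between 23 mm. Origin mid-length on its axis; x along the tube; it may roll about x. The one to push; starts 50 to 100 mm short of its stop pin. Slides at 1 to 3 N. Rough: over 25 N from the fingers, or over 20 N between tube and polarimeter with its pin.
- tube_red: sealed glass tube, red end caps, lying in either V-groove. 120 mm long, 0.18 kg; caps 34 mm across and 16 mm long, glass between 23 mm. Origin mid-length on its axis; x along the tube; it may roll about x. A bystander, the same but for colour; must not shift over 10 mm.
- polarimeter: fixed bench polarimeter: grey deck 310 x 180 x 30 mm, white housing 110 mm high at its +x end. Origin: centre of the deck's underside; x along the grooves to the stops, z up. Two aluminium 90 degree V-grooves, x -145 to 145 mm, centred at y = -50 and 50 mm, open above and at -x; V bottom z = 34 mm, wall tops z = 49 mm. A lying tube's axis is at z = 58 mm, its top at 75 mm.
- stop_line (a point): point midway between the two stop pins' tips, at x = 125, y = 0, z = 58 mm of the polarimeter, same axes. Each groove ends (50 mm to either side) in a level steel pin with a black rubber tip 15 mm across, face at this x, on the tube's axis; a spring lets it give up to 12 mm (0.6 N/mm). A tube just touching has its origin 60 mm before this point along x.
Things that resemble listed ones, but are neither listed nor needed, are in the scene too. What is shaped like the tube_blue but orange or yellow is not meant.

How it is judged (in metres and radians):
At the end, for the whole second after the job is handed in: The blue-capped tube lies at rest in its V-groove (axis height within about 10 mm of its resting height, within 10 degrees of the groove's direction), with its end against the stop pin or at most 10 mm short of it; the red-capped tube is within 10 mm of where it started (x of tube_blue in the frame of polarimeter above 0.055 m and z of tube_blue in the frame of polarimeter between 0.05 and 0.068 m and angle between the x axis of tube_blue and the x axis of polarimeter, either way round below 0.17 rad and linear speed of tube_blue below 0.02 m/s and distance of tube_red from where it was at the start of the episode below 0.01 m); the robot touches nothing.
It fails at once if the blue tube is pushed or squeezed hard: over 25 N from the fingers, or over 20 N between it and the polarimeter with its stop pin (contact force between tube_blue and the fingers above 25 N or contact force between tube_blue and polarimeter above 20 N).
It fails at once if the blue tube is lifted out of its groove (its axis over 20 mm above its resting height) (z of tube_blue in the frame of polarimeter above 0.078 m).
It fails at once if the red tube is shifted by more than 10 mm (distance of tube_red from where it was at the start of the episode above 0.01 m).
It also fails if it takes over 38 s, if anything falls off the work surface, if the arm or the gripper's body presses on something with over 40 N, if the wrist force passes 120 N, or if a joint passes its speed limit or range.

## Robot

A 6-joint arm with a two-finger parallel gripper is mounted at the origin on the work surface. World frame = base frame: x ahead of the robot, y to its left, z up, the work surface at z = 0. Lengths are in mm, angles in rad, forces in N, time in s.
With the tool pointing down it reaches from about 300 to 775 mm from the base axis. Payload 14.6 kg.
Tool frame: the origin (TCP) lies at the very end of the fingers, on their centre line; the grasp point (between the pads) lies manip.grasp_offset behind it (manip.grasp_offset is the distance from the TCP to the grasp point, in mm); z points along the fingers, y is the direction in which the jaws open and shut (so a half turn about z gives the same grasp; the last joint's range is limited). The gripper opens to 94 mm and grips with 3 to 60 N. Pads are 16 mm wide; open, the fingers measure 119 mm over their backs; the gripper's body (75 mm by 177 mm) begins 78 mm behind the grasp point.
Start: joints at [-1.238, 0.3, 1.521, -0, 1.321, -0.067], TCP at [214.071, -506.619, 205.446] pointing down, gripper open.
Joint ranges: [-3.03, 3.03], [-0.79, 2.21], [0.23, 2.52], [-1.04, 4.18], [0, 3.07], [-2.55, 2.55]. Speed limits (rad/s): [2.22, 2.22, 2.57, 3.14, 3.14, 3.14].

## Interface

Orientations are given as [roll, pitch, yaw] about the fixed x, y, z axes, in that order (R = Rz(yaw) Ry(pitch) Rx(roll)).
In Python, from cell import manip gives the robot as it stands.
- The arm moves only by the tool send_rows, never from a script. Its argument "commands" is a list of rows, each a list of 2 entries, a list of its own where there are three numbers: the shift along the tool's x, y, z in m, then the turn about the tool's z in rad. A call has exactly 8 rows; each row is the pose to reach, as a shift and turn from the pose commanded when the call began, along the tool's axes at that moment; what a row does not reach only later rows make up. A row lasts 1/12 s, in which the tool goes at most 41.7 mm and 7.16 degrees, less where a joint would pass 70% of its speed; a pose out of reach is approached as far as the arm can. A call with a gripper value outside its range is refused whole. "hand" is the closure, from -1 (fully open) to 1 (shut), so that 0 is half open, set as the call begins (left out, the last holds). The fingers move at their own pace and stop on an object; "force" is the grip in N (left out, the last holds). Time passes only in rows, so rows that repeat a pose let the fingers close, or fill a call up. It gives the time, the measured TCP pose, the force and the opening at its end, in the units of the state.
- manip.read_state(): the state, without advancing time (a new reading comes with each control period).
- manip.camera(name): name is "scene" or "top"; returns the picture (480x640x3 uint8, red, green, blue); there is no depth.
- manip.camera_model(name): a dict with "K" (3x3 intrinsics, pixels), "eye" and "attitude" of the camera in the world. Camera axes: x right, y down, z forward; pixel columns grow to the right and rows downward; lengths in mm; the calibration is good to about 2 mm. A picture is of the moment at which its call begins. camera_model takes no time and is no camera call.
- manip.sign_off(): hands the job in, once; it reports no verdict.
The state is a dict: "clock": time; "joints": joint angles; "qd": joint speeds; "effort": joint torques, N m; "eef_pos": TCP position; "eef_rot": TCP orientation; "wrist_force": force on the tool from outside, world axes, zero at the start; "moment": the same for the moment, N m; "finger_gap": finger opening in mm.
Only numpy, scipy, OpenCV 4.12 (cv2) and the standard library are available. Lean on these libraries where they do the work, as an engineer would, in place of code of your own. Each camera call takes 0.05 s, during which the arm holds its last target.

## Working session

There is one attempt and no reset: what is moved stays moved. The work goes in short steps, Python scripts to look and compute and a tool call to move; the robot and the scene stay as the last step left them, time stands still between calls to the robot, and variables do not carry over. Pictures are saved under pics/ and viewed, and the job is handed in when it is done.

Besides the shell and the picture viewer there is one more tool, called after "Request:" as name([rows], argument=value, ...), one row to a line, values as JSON. send_rows: Moves the arm, as the interface text tells. Its arguments: {"type":"object","properties":{"commands":{"type":"array","items":{"type":"array"}},"hand":{"type":"number"},"force":{"type":"number"}},"required":["commands"]}

```bash
mkdir -p pics; python3 - <<'E'
from cell import manip
import cv2
for n in("scene","top"):
    im=manip.camera(n); cv2.imwrite(f"pics/{n}0.png",im[:,:,::-1])
    m=manip.camera_model(n); print(n,m)
print(manip.read_state(), manip.grasp_offset)
E
```

```text
scene {'K': array([[442.11911761,   0.        , 322.31819169],
       [  0.        , 442.11911761, 244.94699264],
       [  0.        ,   0.        ,   1.        ]]), 'eye': array([ 842.03106265, -542.27157321,  649.69841156]), 'attitude': array([-2.31138315, -0.02201727,  0.70272255])}
top {'K': array([[618.5997446 ,   0.        , 312.32521466],
       [  0.        , 618.5997446 , 235.38719119],
       [  0.        ,   0.        ,   1.        ]]), 'eye': array([ 365.92587022,  -27.46400463, 1528.47197318]), 'attitude': array([-3.08132135, -0.01618367, -1.56770379])}
{'clock': 0.1, 'joints': array([-1.23758002e+00,  3.00408300e-01,  1.52149450e+00, -1.14924414e-05,
        1.32067315e+00, -6.66339645e-02]), 'qd': array([ 0.00039624,  0.0005583 , -0.00138625, -0.00124593,  0.00028534,
        0.00149347]), 'effort': array([-2.15689070e-04, -5.32638216e+01, -3.53282368e+01,  7.08149979e-02,
        2.34627840e-02, -8.68050233e-05]), 'eef_pos': array([ 214.00985447, -506.41807554,  204.95739576]), 'eef_rot': array([-3.14061079e+00, -5.43655051e-05,  3.99853095e-01]), 'wrist_force': array([ 0.52910581, -0.14147701, -1.18668698]), 'moment': array([ 0.06354545, -0.00352535, -0.01386758]), 'finger_gap': 94.10243447534262} 18.8
```

View pics/scene0.png

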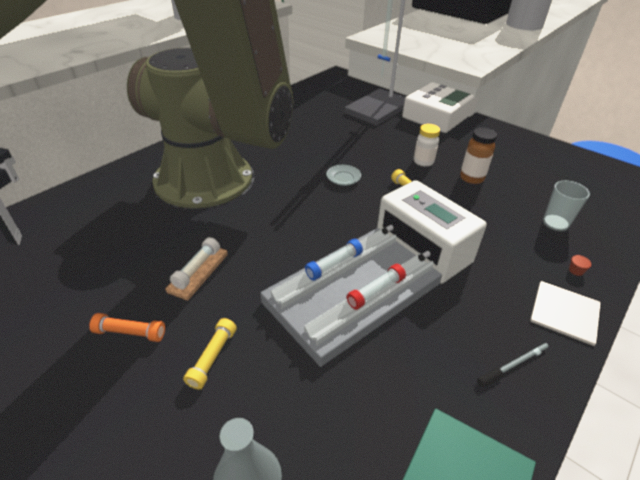

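View pics/top0.png

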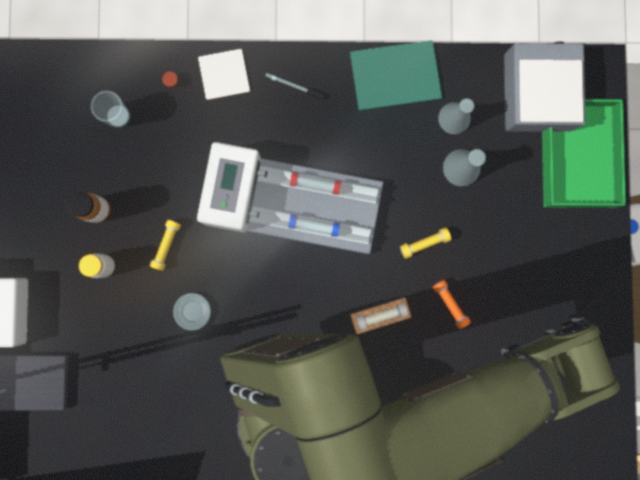

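The scene view shows blue caps at (314,270) and (355,248), and red caps at (355,299) and (398,272). In the top view the blue caps are at (295,222) and (336,229), and the red ones at (293,179) and (337,187). The orange and yellow dumbbells and the tube on the wooden cradle are decoys. I'll measure the caps in both views and confirm with a crop.

```bash
cat > h.py <<'E'
import numpy as np,cv2
from scipy.spatial.transform import Rotation as Ro
from cell import manip
def ray(n,u,v):
    m=manip.camera_model(n); K=m["K"]
    d=Ro.from_euler("xyz",m["attitude"]).as_matrix()@np.linalg.solve(K,[u,v,1.]); return np.array(m["eye"]),d
def onz(n,u,v,z):
    e,d=ray(n,u,v); return e+d*(z-e[2])/d[2]
def tri(a,b):
    A=[];B=[]
    for n,p in(("top",a),("scene",b)):
        e,d=ray(n,*p); d=d/np.linalg.norm(d); P=np.eye(3)-np.outer(d,d); A.append(P);B.append(P@e)
    x=np.linalg.solve(sum(A),sum(B)); return x
def blobs(im,col,roi):
    h=cv2.cvtColor(im,cv2.COLOR_RGB2HSV); H=h[...,0]
    m=((H>105)&(H<130)) if col=="blue" else ((H<6)|(H>174))
    m=(m&(h[...,1]>130)&(h[...,2]>60)).astype(np.uint8); k=np.zeros_like(m); x0,y0,x1,y1=roi; k[y0:y1,x0:x1]=1
    n,l,s,c=cv2.connectedComponentsWithStats(m*k)
    return [(c[i],s[i]) for i in range(1,n) if s[i,4]>25]
ROI={"top":(200,140,390,260),"scene":(255,200,450,360)}
E
python3 - <<'E'
from h import *
im={n:cv2.imread(f"pics/{n}0.png")[:,:,::-1].copy() for n in ROI}
for col in("blue","red"):
    for n in ROI:
        for c,s in blobs(im[n],col,ROI[n]): print(col,n,c.round(1),s, onz(n,*c,62).round(1))
t=cv2.resize(im["top"][135:260,195:390],None,fx=4,fy=4,interpolation=2); cv2.imwrite("pics/ctop.png",t[:,:,::-1])
t=cv2.resize(im["scene"][180:360,250:490],None,fx=3.3,fy=3.3,interpolation=2); cv2.imwrite("pics/csc.png",t[:,:,::-1])
E
```

```text
blue top [291.8 221.9] [290 218   5   8  28] [486.5  -1.9  62. ]
blue top [335.3 229.5] [332 224   7  12  64] [ 468.7 -105.6   62. ]
blue scene [355.9 244.9] [348 238  14  17 106] [485.8   1.   62. ]
blue scene [313.6 269.2] [305 261  16  19 155] [ 467.4 -104.9   62. ]
red top [293.6 178.5] [291 174   6  10  41] [590.5  -5.7  62. ]
red top [336.7 187.2] [334 182   6  11  46] [ 570.  -108.8   62. ]
red scene [398.8 270.3] [390 264  15  17 113] [588.2  -2.   62. ]
red scene [356.5 298.2] [347 290  17  19 168] [ 570.  -108.6   62. ]
```

View pics/ctop.png

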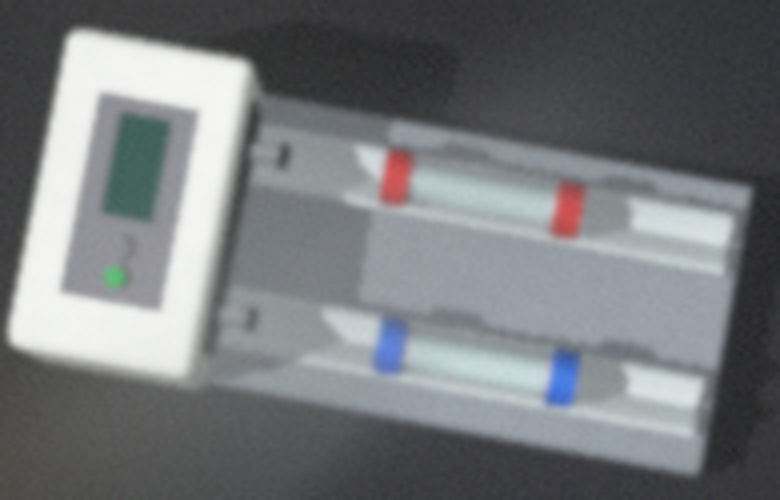

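View pics/csc.png

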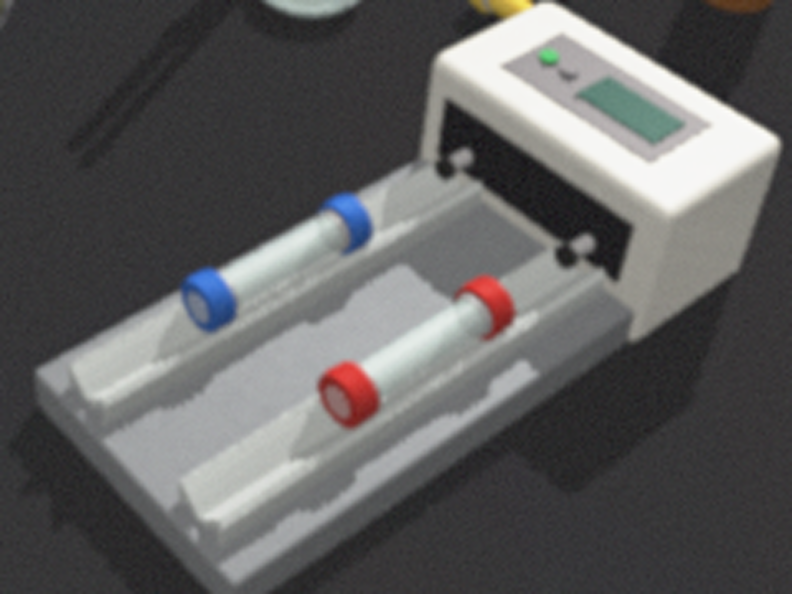

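Both crops confirm the tubes: blue caps lie in the lower groove of the top view (nearer the robot), red in the other. The black pin tips are at top-crop (255,318) and (287,157).

```bash
python3 - <<'E'
from h import *
P=lambda x,y,z:onz("top",195+x/4,135+y/4,z)[:2]
S=lambda x,y,z:onz("scene",250+x/3.3,180+y/3.3,z)[:2]
b1,b2=P(391,345,70),P(563,378,70); r1,r2=P(396,178,70),P(568,210,70)
c1,c2=P(751,187,30),P(698,474,30)
t1,t2=P(257,319,60),P(289,157,60)
s1,s2=S(445,168,58),S(567,256,58)
sc1,sc2=S(38,375,30),S(235,585,30)
for n,a,b in(("blue",b2,b1),("red",r2,r1),("corner",c2,c1),("pins",t1,t2),("spins",s1,s2),("scorner",sc1,sc2)):
    print(n,a.round(1),b.round(1),np.degrees(np.arctan2(*(b-a)[::-1])).round(2),np.linalg.norm(b-a).round(1))
E
```

```text
blue [ 468.2 -106.2] [487.3  -4.4] 79.36 103.5
red [ 568.2 -109.1] [586.8  -6.9] 79.7 103.9
corner [ 413.  -190.3] [ 588.5 -223.2] -10.61 178.6
pins [503.3  75.5] [600.6  57.2] -10.65 99.0
spins [502.3  78.8] [601.1  60.7] -10.4 100.5
scorner [ 416.4 -192.4] [ 587.8 -223.8] -10.37 174.3
```

Request:
send_rows([
  [[0.022,-0.015,0],-0.06],
  [[0.045,-0.03,0],-0.12],
  [[0.07,-0.045,0],-0.18],
  [[0.095,-0.062,0],-0.25],
  [[0.12,-0.078,0],-0.31],
  [[0.145,-0.094,0],-0.37],
  [[0.168,-0.109,0],-0.43],
  [[0.187,-0.122,0],-0.49],
], hand=1, force=20)

```text
clock: 0.77
eef_pos: [339.5, -319.8, 205.3]
eef_rot: [-3.141, -0.0, 0.893]
wrist_force: [-0.2, -1.4, 0.7]
finger_gap: 43.8
```

```bash
cat >> h.py <<'E'
A=np.radians(79.45);U=np.array([np.cos(A),np.sin(A)]);YP=np.array([-U[1],U[0]]);O=np.array([529.3,-54.8])
def rep(xp=None,z=None,yp=50.):
    s=manip.read_state();R=Ro.from_euler("xyz",s["eef_rot"]).as_matrix();p=s["eef_pos"]
    d=p[:2]-O
    print("t",s["clock"],"p",p.round(1),"rot",s["eef_rot"].round(4),"xp,yp",(d@U).round(1),(d@YP).round(1),"F",s["wrist_force"].round(2),"gap",s["finger_gap"].round(1),"j",s["joints"].round(2))
    if xp is not None:
        g=np.r_[O+xp*U+yp*YP,z]
        print("shift",(R.T@(g-p)).round(1),"turn",-(A-s["eef_rot"][2]))
E
python3 -c "
from h import *
rep(-95,205)"
```

```text
Traceback (most recent call last):
  File "h.py", line 25, in rep
    print("t",s["clock"],"p",p.round(1),"rot",s["eef_rot"].round(4),"xp,yp",(d@U).round(1),(d@YP).round(1),"F",s["wrist_force"].round(2),"gap",s["finger_gap"].round(1),"j",s["joints"].round(2))
                                                                                                                                               ^^^^^^^^^^^^^^^^^^^^^
AttributeError: 'float' object has no attribute 'round'
```

```bash
sed -i 's/s\["finger_gap"\].round(1)/round(s["finger_gap"],1)/' h.py
python3 -c "
from h import *
rep(-95,205)"
```

```text
t 0.7667 p [ 339.5 -319.8  205.3] rot [-3.1412e+00 -2.0000e-04  8.9330e-01] xp,yp -295.3 138.0 F [-0.23 -1.37  0.66] gap 43.8 j [-0.83  0.11  1.75  0.    1.28 -0.16]
shift [218.1 -17.3   0.3] turn -0.49331898919155837
```

Request:
send_rows([
  [[0.027,-0.002,0],-0.06],
  [[0.054,-0.004,0],-0.12],
  [[0.082,-0.006,0],-0.19],
  [[0.109,-0.008,0],-0.25],
  [[0.136,-0.01,0],-0.31],
  [[0.164,-0.013,0],-0.37],
  [[0.191,-0.015,0],-0.43],
  [[0.218,-0.017,0],-0.494],
])

```text
clock: 1.43
eef_pos: [463.3, -140.1, 205.3]
eef_rot: [-3.141, -0.0, 1.387]
wrist_force: [0.6, -0.3, 0.0]
finger_gap: 0.6
```

```bash
python3 -c "
from h import *
rep(-98,56)"
```

```text
t 1.4333 p [ 463.3 -140.1  205.3] rot [-3.1412 -0.      1.3868] xp,yp -95.9 49.2 F [ 0.62 -0.26  0.  ] gap 0.6 j [-0.37  0.15  1.7  -0.    1.29 -0.19]
shift [ -2.1  -0.7 149.3] turn 0.00015756181908899158
```

Request:
send_rows([
  [[-0.002,-0.001,0.02],0],
  [[-0.002,-0.001,0.045],0],
  [[-0.002,-0.001,0.07],0],
  [[-0.002,-0.001,0.095],0],
  [[-0.002,-0.001,0.118],0],
  [[-0.002,-0.001,0.135],0],
  [[-0.002,-0.001,0.145],0],
  [[-0.002,-0.001,0.149],0],
])

```text
clock: 2.1
eef_pos: [460.9, -142.9, 55.1]
eef_rot: [-3.139, -0.0, 1.384]
wrist_force: [-0.2, 0.7, 0.2]
finger_gap: 0.2
```

```bash
python3 - <<'E'
from h import *
for n in ROI:
    im=manip.camera(n); x0,y0,x1,y1={"top":(195,135,390,260),"scene":(250,150,490,330)}[n]
    cv2.imwrite(f"pics/{n}1.png",cv2.resize(im[y0:y1,x0:x1],None,fx=3.3,fy=3.3,interpolation=2)[:,:,::-1])
rep(-78,56)
E
```

```text
t 2.2 p [ 461.5 -143.1   56.4] rot [-3.1411e+00 -1.0000e-04  1.3838e+00] xp,yp -99.3 50.5 F [0.11 1.03 0.89] gap 0.8 j [-0.38  0.34  1.85  0.    0.95 -0.19]
shift [21.3  0.4  0.4] turn -0.002876518907303671
```

View pics/scene1.png

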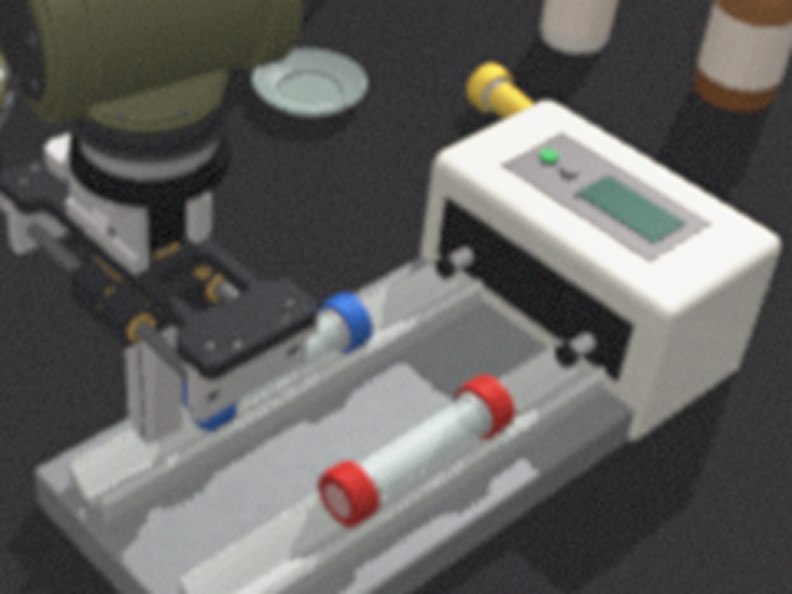

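View pics/top1.png

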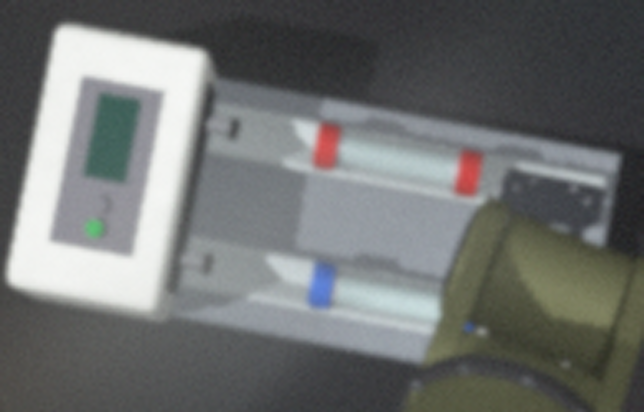

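The finger stands in line with the blue groove, just behind the blue cap (scene crop (155,440)), and the red tube is clear. Now a slow push.

Request:
send_rows([
  [[0.003,0,0],0],
  [[0.006,0,0],0],
  [[0.009,0,0],0],
  [[0.012,0,0],0],
  [[0.014,0,0],-0.003],
  [[0.016,0,0],-0.003],
  [[0.018,0,0],-0.003],
  [[0.02,0,0],-0.003],
])

```text
clock: 2.87
eef_pos: [465.3, -123.3, 56.5]
eef_rot: [3.142, -0.0, 1.387]
wrist_force: [-0.6, -0.5, -0.1]
finger_gap: 0.4
```

Request:
send_rows([
  [[0.0015,0,0],0],
  [[0.003,0,0],0],
  [[0.005,0,0],0],
  [[0.007,0,0],0],
  [[0.009,0,0],0],
  [[0.011,0,0],0],
  [[0.013,0,0],0],
  [[0.015,0,0],0],
])

```text
clock: 3.53
eef_pos: [468.1, -108.6, 56.5]
eef_rot: [3.141, 0.0, 1.387]
wrist_force: [-1.0, -1.1, 0.3]
finger_gap: 0.6
```

```bash
python3 - <<'E'
from h import *
rep(-3,56)
im=manip.camera("scene")
for c,s in blobs(im,"blue",(255,180,450,360)): print(c.round(1),s,onz("scene",*c,62).round(1))
cv2.imwrite("pics/scene2.png",cv2.resize(im[150:330,250:490],None,fx=3.3,fy=3.3,interpolation=2)[:,:,::-1])
E
```

```text
t 3.5333 p [ 468.1 -108.6   56.5] rot [3.1414 0.     1.3868] xp,yp -64.1 50.3 F [-0.99 -1.14  0.27] gap 0.6 j [-0.3   0.34  1.86 -0.    0.95 -0.12]
shift [61.1  0.3  0.5] turn 0.00013994177161458232
[364.  245.2] [361 239   7  13  57] [498.2  11.   62. ]
[322.6 268.5] [318 260   9  16  74] [478.8 -92.6  62. ]
```

View pics/scene2.png

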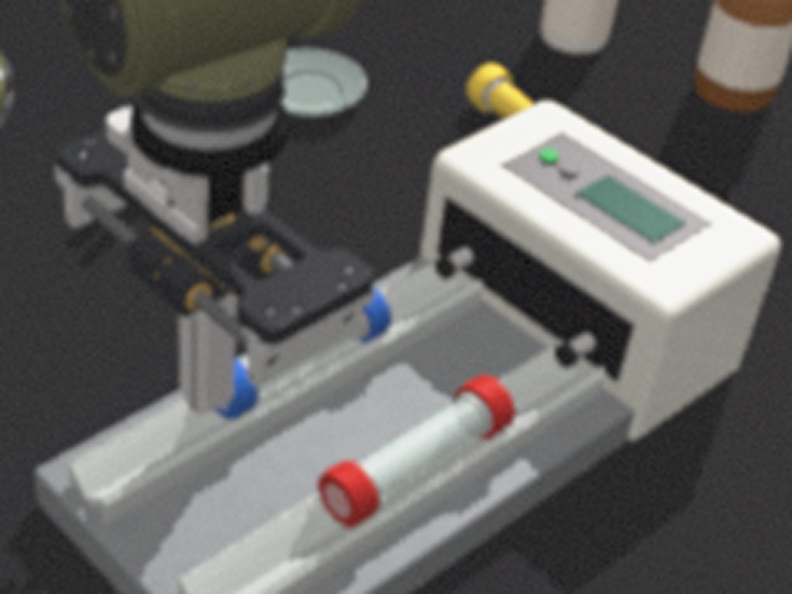

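The tube is sliding (far cap's right edge moved from 371 to 390 in the crop, near cap touching the finger). Continuing.

Request:
send_rows([
  [[0.002,0,0],0],
  [[0.004,0,0],0],
  [[0.006,0,0],0],
  [[0.008,0,0],0],
  [[0.01,0,0],0],
  [[0.012,0,0],0],
  [[0.014,0,0],0],
  [[0.016,0,0],0],
])

```text
clock: 4.25
eef_pos: [471.0, -92.8, 56.5]
eef_rot: [3.142, -0.0, 1.387]
wrist_force: [0.7, -1.7, 1.6]
finger_gap: 0.4
```

Request:
send_rows([
  [[0.002,0,0],0],
  [[0.004,0,0],0],
  [[0.006,0,0],0],
  [[0.008,0,0],0],
  [[0.01,0,0],0],
  [[0.012,0,0],0],
  [[0.014,0,0],0],
  [[0.016,0,0],0],
])

```text
clock: 4.92
eef_pos: [473.9, -77.1, 56.5]
eef_rot: [3.142, 0.0, 1.387]
wrist_force: [0.1, -2.0, 1.8]
finger_gap: 0.4
```

Request:
send_rows([
  [[0.002,0,0],0],
  [[0.004,0,0],0],
  [[0.006,0,0],0],
  [[0.008,0,0],0],
  [[0.01,0,0],0],
  [[0.012,0,0],0],
  [[0.014,0,0],0],
  [[0.016,0,0],0],
])

```text
clock: 5.58
eef_pos: [476.8, -61.4, 56.4]
eef_rot: [-3.142, 0.0, 1.387]
wrist_force: [1.4, -2.3, 1.5]
finger_gap: 0.5
```

```bash
python3 - <<'E'
from h import *
rep(-3,56)
for n in ROI:
    im=manip.camera(n); x0,y0,x1,y1={"top":(195,135,390,260),"scene":(290,160,450,280)}[n]
    cv2.imwrite(f"pics/{n}3.png",cv2.resize(im[y0:y1,x0:x1],None,fx=4,fy=4,interpolation=2)[:,:,::-1])
E
```

```text
t 5.5833 p [476.8 -61.4  56.4] rot [-3.1415  0.      1.3867] xp,yp -16.1 50.4 F [ 1.37 -2.27  1.49] gap 0.5 j [-0.2   0.34  1.86 -0.    0.95 -0.02]
shift [13.1  0.4  0.4] turn 7.580454997757613e-05
```

View pics/scene3.png

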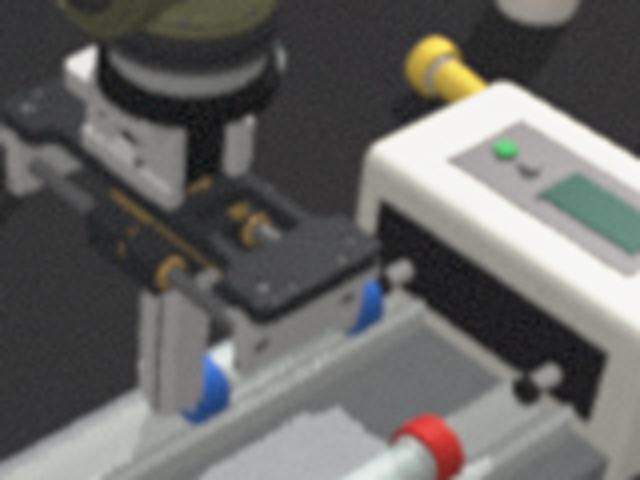

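View pics/top3.png

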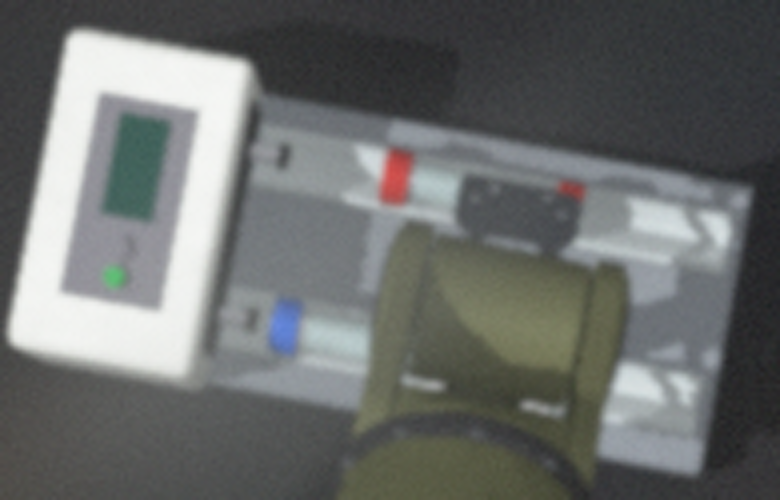

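Top crop: the blue cap's leading edge is at (272,327) and the pin tip's face at (258,319), a gap of about 8–12 mm. I'll close in slowly and watch the force.

Request:
send_rows([
  [[0.001,0,0],0],
  [[0.002,0,0],0],
  [[0.003,0,0],0],
  [[0.004,0,0],0],
  [[0.005,0,0],0],
  [[0.006,0,0],0],
  [[0.007,0,0],0],
  [[0.008,0,0],0],
])

```text
clock: 6.35
eef_pos: [478.2, -53.6, 56.4]
eef_rot: [-3.141, -0.0, 1.387]
wrist_force: [-1.4, -1.0, -0.7]
finger_gap: 0.5
```

```bash
python3 - <<'E'
from h import *
rep(-3,56)
for n in ("top",):
    im=manip.camera(n); x0,y0,x1,y1=(235,190,315,250)
    cv2.imwrite(f"pics/{n}4.png",cv2.resize(im[y0:y1,x0:x1],None,fx=8,fy=8,interpolation=2)[:,:,::-1])
E
```

```text
t 6.35 p [478.2 -53.6  56.4] rot [-3.1415 -0.      1.3869] xp,yp -8.2 50.5 F [-1.39 -0.97 -0.71] gap 0.5 j [-0.19  0.34  1.86  0.    0.95 -0.  ]
shift [5.2 0.5 0.4] turn 0.00018787910524475926
```

View pics/top4.png

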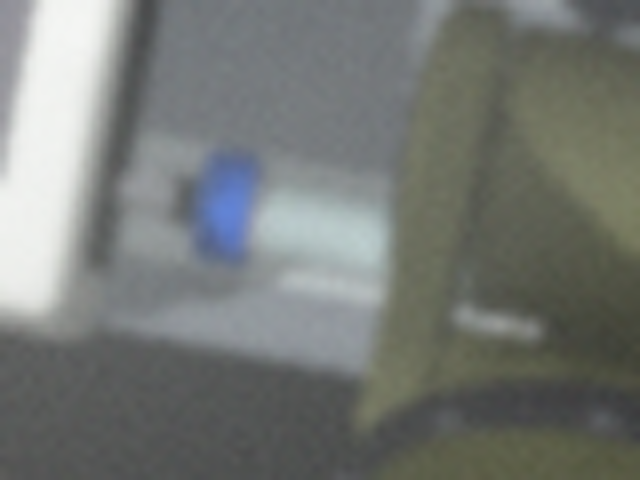

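The cap's leading edge (198,205) is now near the black tip (185,200), with no force rise yet.

Request:
send_rows([
  [[0.0005,0,0],0],
  [[0.001,0,0],0],
  [[0.0015,0,0],0],
  [[0.002,0,0],0],
  [[0.0025,0,0],0],
  [[0.003,0,0],0],
  [[0.0035,0,0],0],
  [[0.004,0,0],0],
])

```text
clock: 7.07
eef_pos: [479.0, -49.8, 56.5]
eef_rot: [3.142, 0.0, 1.387]
wrist_force: [-0.8, -1.8, -0.1]
finger_gap: 0.9
```

Request:
send_rows([
  [[0.0002,0,0],0],
  [[0.0005,0,0],0],
  [[0.0008,0,0],0],
  [[0.001,0,0],0],
  [[0.0012,0,0],0],
  [[0.0015,0,0],0],
  [[0.0018,0,0],0],
  [[0.002,0,0],0],
])

```text
clock: 7.73
eef_pos: [479.3, -47.8, 56.5]
eef_rot: [3.142, 0.0, 1.387]
wrist_force: [-0.5, -3.0, 0.4]
finger_gap: 0.3
```

```bash
python3 - <<'E'
from h import *
rep(-3,56)
for n,(x0,y0,x1,y1) in {"top":(235,190,315,250),"scene":(310,180,410,255)}.items():
    im=manip.camera(n)
    cv2.imwrite(f"pics/{n}5.png",cv2.resize(im[y0:y1,x0:x1],None,fx=8,fy=8,interpolation=2)[:,:,::-1])
rep()
E
```

```text
t 7.7333 p [479.3 -47.8  56.5] rot [3.1415e+00 1.0000e-04 1.3867e+00] xp,yp -2.3 50.4 F [-0.48 -3.    0.37] gap 0.3 j [-0.18  0.34  1.86 -0.    0.95  0.01]
shift [-0.7  0.4  0.5] turn 8.235018061664157e-05
t 7.8333 p [479.3 -47.8  56.4] rot [-3.1416e+00  1.0000e-04  1.3868e+00] xp,yp -2.3 50.4 F [-0.67 -2.54 -0.04] gap 0.3 j [-0.18  0.34  1.86 -0.    0.95  0.01]
```

View pics/top5.png

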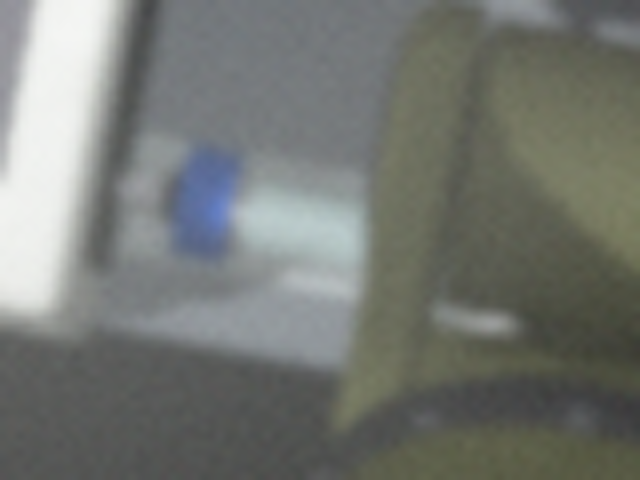

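View pics/scene5.png

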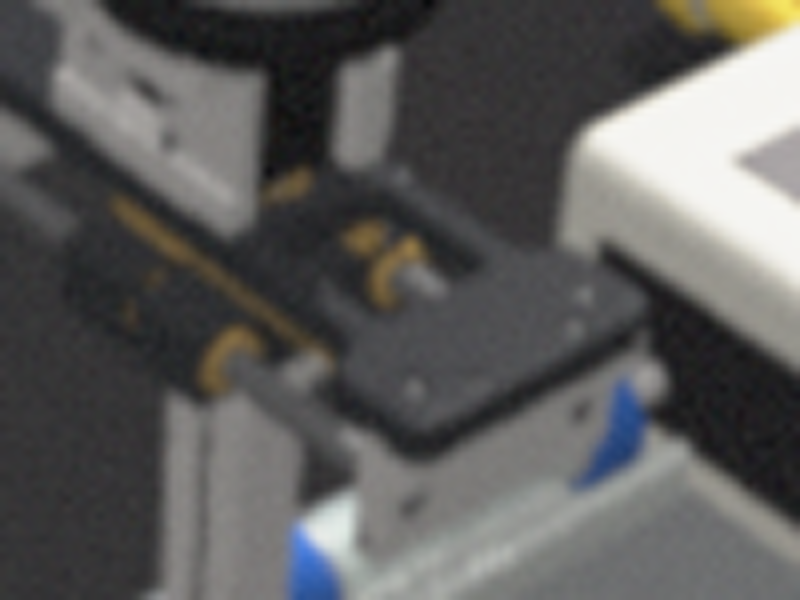

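The cap now covers the pin tip in the top crop (cap edge 172, tip about 165), and the force is just starting to rise. I'll go 2 mm further to confirm contact.

Request:
send_rows([
  [[0.0003,0,0],0],
  [[0.0006,0,0],0],
  [[0.0009,0,0],0],
  [[0.0012,0,0],0],
  [[0.0015,0,0],0],
  [[0.0018,0,0],0],
  [[0.002,0,0],0],
  [[0.002,0,0],0],
])

```text
clock: 8.5
eef_pos: [479.7, -45.8, 56.4]
eef_rot: [3.142, 0.0, 1.387]
wrist_force: [-1.7, -4.2, 1.0]
finger_gap: 0.4
```

```bash
python3 - <<'E'
from h import *
rep(-3,56)
im=manip.camera("top")
for c,s in blobs(im,"blue",ROI["top"]): print(c.round(1),s,(onz("top",*c,70)[:2]-O)@U)
rep()
E
```

```text
t 8.5 p [479.7 -45.8  56.4] rot [3.1416e+00 1.0000e-04 1.3868e+00] xp,yp -0.3 50.4 F [-1.73 -4.2   0.96] gap 0.4 j [-0.17  0.34  1.86 -0.    0.95  0.01]
shift [-2.7  0.4  0.4] turn 0.00013977834120337818
t 8.55 p [479.7 -45.9  56.4] rot [-3.1416  0.      1.3868] xp,yp -0.3 50.4 F [-0.79 -3.67  0.58] gap 0.6 j [-0.17  0.34  1.86 -0.    0.95  0.01]
```

The force rises by about 0.6 N/mm (1.8, then 3.0, then 4.2 N), so the tube is compressing the spring pin. Backing off slowly, then lifting.

Request:
send_rows([
  [[-0.001,0,0],0],
  [[-0.002,0,0],0],
  [[-0.003,0,0],0],
  [[-0.005,0,0],0],
  [[-0.01,0,0],0],
  [[-0.016,0,0],0],
  [[-0.022,0,0],0],
  [[-0.028,0,0],0],
])

```text
clock: 9.22
eef_pos: [474.5, -74.1, 56.5]
eef_rot: [3.141, -0.0, 1.387]
wrist_force: [-0.1, -0.5, -0.5]
finger_gap: 0.4
```

Request:
send_rows([
  [[-0.002,0,0.0],0],
  [[-0.002,0,-0.01],0],
  [[-0.002,0,-0.03],0],
  [[-0.002,0,-0.055],0],
  [[-0.002,0,-0.08],0],
  [[-0.002,0,-0.105],0],
  [[-0.002,0,-0.125],0],
  [[-0.002,0,-0.14],0],
])

```text
clock: 9.88
eef_pos: [474.5, -75.3, 199.3]
eef_rot: [3.139, 0.0, 1.387]
wrist_force: [-0.1, -0.6, -0.1]
finger_gap: 0.3
```

Request:
send_rows([
  [[-0.02,0,0],0],
  [[-0.045,0,0],0],
  [[-0.07,0,0],0],
  [[-0.095,0,0],0],
  [[-0.12,0,0],0],
  [[-0.145,0,0],0],
  [[-0.165,0,0],0],
  [[-0.18,0,0],0],
])

```text
clock: 10.55
eef_pos: [440.8, -253.7, 197.2]
eef_rot: [3.141, 0.0, 1.386]
wrist_force: [0.1, -0.4, -1.0]
finger_gap: 0.5
```

```bash
python3 - <<'E'
from h import *
rep()
for n,(x0,y0,x1,y1) in {"top":(195,135,390,260),"scene":(250,160,490,330)}.items():
    im=manip.camera(n)
    for col in("blue","red"):
        for c,s in blobs(im,col,(255,180,450,360) if n=="scene" else ROI[n]): print(col,n,c.round(1),((onz(n,*c,62)[:2]-O)@np.c_[U,YP]).round(1))
    cv2.imwrite(f"pics/{n}6.png",cv2.resize(im[y0:y1,x0:x1],None,fx=3.3,fy=3.3,interpolation=2)[:,:,::-1])
E
```

```text
t 10.55 p [ 440.8 -253.7  197.2] rot [3.1411e+00 2.0000e-04 1.3859e+00] xp,yp -211.8 50.6 F [ 0.11 -0.42 -0.95] gap 0.5 j [-0.59  0.21  1.65 -0.    1.28 -0.41]
blue top [303.8 224.1] [15.  51.6]
red top [293.5 178.5] [ 59.6 -51. ]
red top [336.6 187.2] [-45.5 -50. ]
blue scene [384. 230.] [123.4  51. ]
blue scene [344.2 251.7] [15.7 52.5]
red scene [398.8 270.4] [ 62.6 -48.4]
red scene [356.5 298.1] [-45.4 -49.6]
```

View pics/top6.png

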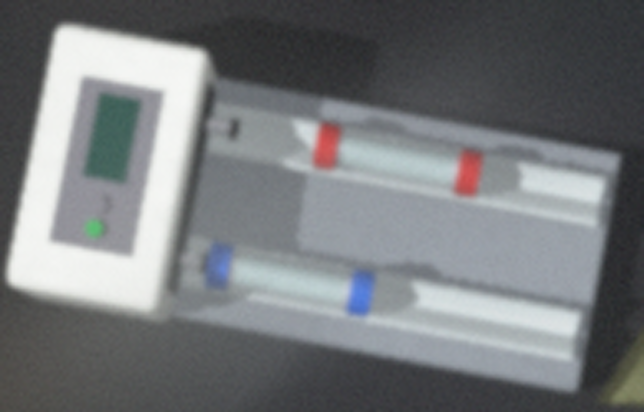

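View pics/scene6.png

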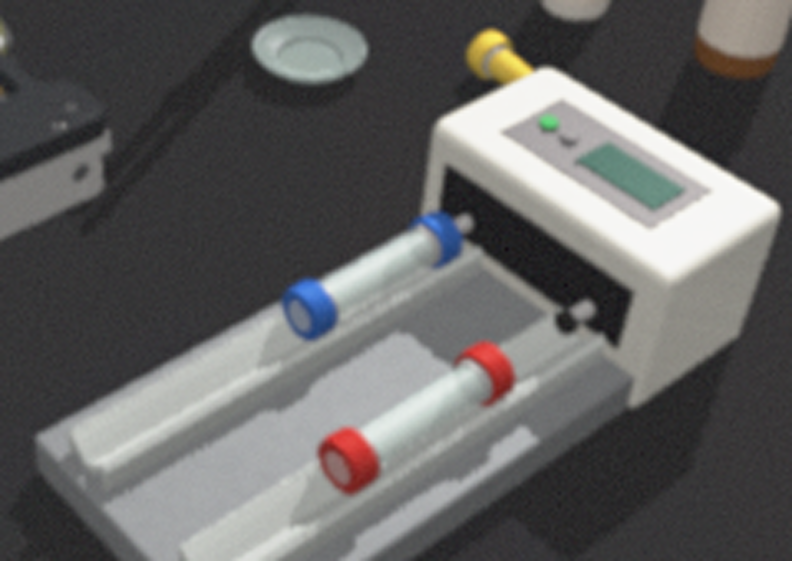

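Blue near cap is at x = 15 mm, so the tube's origin is at about 67 mm (touching is 65, the limit 55). The cap hides the pin tip in both views, the red caps haven't moved, and the hand is clear.

```bash
python3 -c "
from cell import manip
print(manip.sign_off())"
```

```text
the job is handed in; nothing more can be done
None
```

The blue-capped tube is against its stop pin. I pushed it there along its groove with the closed fingers, then took the hand away and handed the job in at about 10.6 s.

- **Contact with the pin:** the wrist force rose about 0.6 N per mm over the last few millimetres, which matches the pin's spring. The highest reading I took was about 4.5 N, against the 25 N limit for the fingers.
- **Blue tube position:** from both camera views its origin is at about x = 67 mm in the polarimeter frame, with 65 mm being just touching and 55 mm the limit. It lies in line in the groove.
- **Red tube:** its caps are within 0.1 to 0.2 pixel of where they started, so it did not move measurably.
- **Hand:** it is clear at z ≈ 197 mm and touches nothing.

Two checks were incomplete. The colour mask missed the shaded far blue cap in the last top view, so there the position rests on the near cap; the scene view found both. The last gap estimates before contact also disagreed, at about 8 mm from the image and 13 mm from the arm position, so I went by the force rise instead.

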